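# Unclip the lathe's dust filter cover

### The job

Take the clip-on cover with the blue tabs off the lathe's dust filter: squeeze its two blue snap tabs together between the fingers, lift the cover off and set it down flat in the shallow steel tray, tabs up, without dropping it, and let go. Leave the cover with the yellow tabs alone.

Things in the scene. Friction and masses are not known exactly. Their poses are not given: they have to be found in the camera images.
- lathe_cover: The cover to take off: dark grey cap 132 (x) by 112 (y) by 18 mm with blue tabs, over a fixed cream housing 120 x 100 x 80 mm with a duct stub on +x. Origin: centre of its lower rim, 66 mm above the bench when clipped on; x, y along its sides, z up; flat top at z = 18 mm. Its 14 mm skirt has 3 mm play round the housing: lift 20 mm or more before going sideways. 0.14 to 0.22 kg.
- lathe_tabs (a point): Point midway between the cover's two blue tabs, 33 mm above its origin; axes as the cover's. Tabs: upright plates 24 mm wide in x, outer faces at y = +-25 mm, from 15 mm below to 15 mm above this point. Each slides inward 9 mm to a stop against a spring (2 to 6 N), freeing a 5 mm hook. Both fully in (32 mm over both), the cover lifts straight off; carry it by the squeezed tabs.
- tray: Shallow steel tray, fixed to the bench: 220 (x) by 200 (y) by 22 mm high outside, walls and floor 5 mm thick, inside 210 by 190 mm. Origin: centre of its underside, on the bench; x and y along its sides, z up.
- drill_cover: Bystander, to be left clipped on: the same kind of cover on a second housing of the same kind, but with yellow tabs. Same size and origin.
Things that resemble listed ones, but are neither listed nor needed, are in the scene too. What is shaped like the lathe_cover but brown or turquoise is not meant.

How it is judged:
By the outcome, as a careful person would: the job done as asked, in the order asked, and still so for the second after the job is handed in, with the robot touching nothing.
It also fails if it takes over 48 s, if anything falls off the work surface, if the arm or the gripper's body presses on something with over 40 N, if the wrist force passes 120 N, or if a joint passes its speed limit or range.

### The arm

A 6-joint arm with a two-finger parallel gripper is mounted at the origin on the work surface. World frame = base frame: x ahead of the robot, y to its left, z up, the work surface at z = 0. Lengths are in m, angles in degrees, forces in N, time in s.
With the tool pointing down it reaches from about 0.325 to 0.775 m from the base axis. Payload 5.5 kg.
Tool frame: the origin (TCP) lies at the centre of the arm's flange, where the gripper is bolted on; the fingertips stand 182 mm ahead of it and the grasp point (between the pads) lies 163 mm ahead of it; z points along the fingers, y is the line along which they close (so a half turn about z gives the same grasp; the last joint's range is limited). The gripper opens to 88 mm and grips with 3 to 60 N. Pads are 20 mm wide; open, the fingers measure 115 mm over their backs; the gripper's body (75 mm by 178 mm) begins 61 mm behind the grasp point.
Start: joints at [-80.541, 5.22, 70.514, -0, 104.267, -3.249], TCP at [0.132, -0.585, 0.405] pointing down, gripper open.
Joint ranges: [-164.24, 164.24], [-49.07, 125.15], [9.68, 141.18], [-86.29, 266.29], [3.28, 154.24], [-151.56, 151.56]. Speed limits (degrees/s): [147.25, 147.25, 172.46, 180, 180, 180].

### API

Orientations are given as [roll, pitch, yaw] about the fixed x, y, z axes, in that order (R = Rz(yaw) Ry(pitch) Rx(roll)).
In Python, from station import r gives the robot as it stands. The module is installed in compiled form; this text tells all that it offers. Calls block until the motion is done:
- r.reach(position, orientation): joint-space move of the TCP to a pose.
- r.servo_line(position, rotation=None, speed=0.15): straight line of the TCP; rotation=None keeps the orientation; speed is the mean speed in m/s.
- r.move_joints(angles): joint-space move.
- r.let_go() and r.grab(squeeze=None): open the fingers fully, or close them until they stop; squeeze is the grip in N (None keeps the last).
- r.wait(seconds).
- r.inverse_kinematics(position, orientation): joint angles nearest the present ones, or None.
- r.sense(): the state.
- r.snapshot(name): name is "scene" or "top" or "wrist"; returns a dict with "frame" (480x640x3 uint8, red, green, blue), "fx", "fy", "cx", "cy" (pixels), "R" (3x3) and "t" (3): a world point X has camera coordinates R X + t. Camera axes: x right, y down, z forward; pixel columns grow to the right and rows downward; lengths in m; the calibration is good to about 2 mm. A picture is of the moment at which its call begins. There is no depth.
A pose or a line that the arm cannot do raises r.IKError and nothing moves.
- r.hand_in(): hands the job in; it is judged then, once.
The state is a dict: "clock": time; "joints": joint angles; "joint_vel": joint speeds; "joint_torque": joint torques, N m; "tcp_pos": TCP position; "orientation": TCP orientation; "contact_force": force on the tool from outside, world axes, zero at the start; "torque": the same for the moment, N m; "opening": finger opening in m; "gripper_force": force on a finger pad.
Only numpy, scipy, OpenCV 4.12 (cv2) and the standard library are available. Lean on these libraries where they do the work, as an engineer would, in place of code of your own. Each camera call takes 0.05 s, during which the arm holds its last target. There are 200 camera calls.

## Working session

There is one attempt and no reset: what is moved stays moved. The work goes in short steps, each a Python script; the robot and the scene stay as the last script left them, time stands still between calls to the robot, and variables do not carry over. Pictures are saved under pics/ and viewed, at most 10 in all, crops included, and the job is handed in when it is done.

```bash
mkdir -p pics; cat > h.py <<'E'
from station import r
import numpy as np, cv2
def snap(n,f):
    s=r.snapshot(n); cv2.imwrite(f'pics/{f}.png',s['frame'][:,:,::-1]); 
    np.savez(f'pics/{f}.npz',**s); return s
def px2w(s,u,v,z):
    R=np.array(s['R']);t=np.array(s['t']); c=-R.T@t
    d=R.T@np.array([(u-s['cx'])/s['fx'],(v-s['cy'])/s['fy'],1]); return c+d*(z-c[2])/d[2]
E
python3 - <<'E'
from h import *
for n in("top","scene"):
    s=snap(n,n); print(n,-np.array(s['R']).T@s['t'])
print(r.sense())
E
```

```text
top [ 0.1634018  -0.10379132  1.33133749]
scene [ 1.29776019 -0.22918101  0.87693563]
{'clock': 0.1, 'joints': array([-8.05396495e+01,  5.25826621e+00,  7.05742886e+01,  1.64134911e-03,
        1.04267831e+02, -3.24873363e+00]), 'joint_vel': array([ 0.00240384, -0.08356649, -0.19122934, -0.02060612,  0.0114646 ,
        0.00544741]), 'joint_torque': array([ 2.45622068e-03, -4.47857738e+01, -4.07568955e+01,  7.00953067e-02,
        2.84249632e-02, -1.08845363e-04]), 'tcp_pos': array([ 0.13201059, -0.58534676,  0.40363202]), 'orientation': array([-1.79899866e+02, -7.27780062e-03,  1.27094809e+01]), 'contact_force': array([-0.03703413, -0.35702592, -0.43606037]), 'torque': array([ 0.00799923, -0.03269282,  0.01176469]), 'gripper_force': 0.0, 'opening': 0.08765992681320343}
```

View pics/top.png

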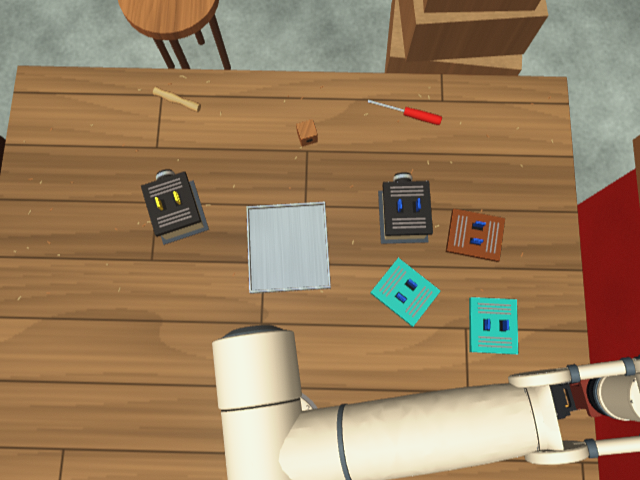

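View pics/scene.png

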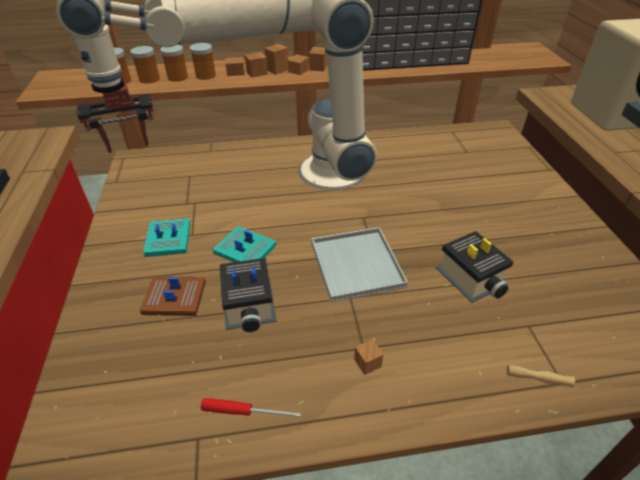

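The top view shows the target (dark grey, blue tabs) at about (408,205), with its duct pointing up (+x). The tray is at about (288,247), with corners (247,204), (326,202), (330,289) and (249,292). The yellow-tab cover is at (173,203). The turquoise and brown covers are decoys.

```bash
python3 - <<'E'
from h import *
s=np.load('pics/top.npz')
c=[px2w(s,u,v,.022) for u,v in((247,204),(326,202),(330,289),(249,292))]
print(np.round(c,3),np.mean(c,0))
hsv=cv2.cvtColor(s['frame'],cv2.COLOR_RGB2HSV); m=cv2.inRange(hsv,(105,120,60),(130,255,255)); m[:,:375]=0;m[:,436:]=0;m[250:]=0
n,_,st,ce=cv2.connectedComponentsWithStats(m)
for i in range(1,n):
    if st[i,4]>15: print(st[i],ce[i],px2w(s,*ce[i],.105))
for u,v in((383,181),(430,180),(432,236),(382,238)): print(px2w(s,u,v,.084))
a=px2w(s,409,205,.105)
p=[a[0],a[1],.40]
print(r.inverse_kinematics(p,[180,0,0]), r.inverse_kinematics(p,[180,0,180]))
r.reach(p,[180,0,0]); w=snap('wrist','w1'); print(r.sense()['clock'],r.sense()['tcp_pos'],r.sense()['orientation'])
E
```

```text
[[ 0.56   0.094  0.022]
 [ 0.57  -0.106  0.022]
 [ 0.348 -0.12   0.022]
 [ 0.336  0.077  0.022]] [ 0.45335847 -0.01373347  0.022     ]
[397 198   6  14  59] [399.28813559 204.40677966] [ 0.54175458 -0.27933496  0.105     ]
[416 198   5  14  59] [417.94915254 204.40677966] [ 0.54275172 -0.32349888  0.105     ]
[ 0.60669726 -0.24322515  0.084     ]
[ 0.61182875 -0.35752079  0.084     ]
[ 0.47168198 -0.35943138  0.084     ]
[ 0.46409644 -0.24061689  0.084     ]
[-3.23502223e+01  8.22435449e+00  6.77468349e+01 -2.54444375e-14
  1.04028811e+02  5.76497777e+01] [ -32.35022229    8.22435449   67.74683492    0.          104.02881059
 -122.35022229]
1.9583 [ 0.54025972 -0.30323817  0.40000968] [ 1.79984750e+02  8.51420888e-03 -8.37508909e-02]
```

View pics/w1.png

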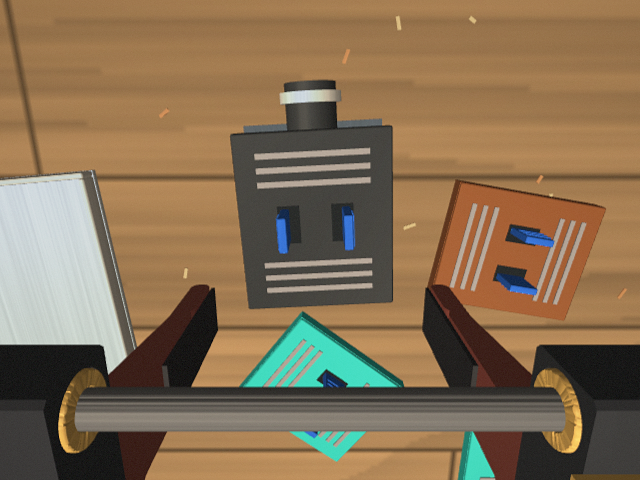

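The close view shows the cover-top corners at (232,135), (392,126), (392,300) and (248,308), with the blue tabs at (283,230) and (348,228). I'll compute the pose from these.

```bash
python3 - <<'E'
from h import *
s=np.load('pics/w1.npz')
c=np.array([px2w(s,u,v,.084) for u,v in((232,135),(392,126),(392,300),(248,308))])
print(np.round(c,4),c.mean(0)); 
d=c[0]-c[3]+c[1]-c[2]; print(np.degrees(np.arctan2(d[1],d[0])))
e=c[0]-c[1]+c[3]-c[2]; print(np.degrees(np.arctan2(-e[0],e[1])), np.linalg.norm(d)/2,np.linalg.norm(e)/2)
hsv=cv2.cvtColor(s['frame'],cv2.COLOR_RGB2HSV); m=cv2.inRange(hsv,(105,120,40),(130,255,255)); m[:,:250]=0;m[:,380:]=0;m[300:]=0
n,_,st,ce=cv2.connectedComponentsWithStats(m)
for i in range(1,n):
    if st[i,4]>50: print(st[i],ce[i],px2w(s,*ce[i],.105))
# tray edge seen in wrist: right top rim (95,172)-(132,340)
a,b=px2w(s,95,172,.022),px2w(s,132,340,.022);print(a,b,np.degrees(np.arctan2(*(a-b)[1::-1])))
# tray from top by segmentation
t=np.load('pics/top.npz'); h=cv2.cvtColor(t['frame'],cv2.COLOR_RGB2HSV); m=cv2.inRange(h,(80,0,120),(125,70,255)); m[:190]=0;m[310:]=0;m[:,:230]=0;m[:,345:]=0
k,_=cv2.findContours(m,0,2); q=cv2.minAreaRect(max(k,key=cv2.contourArea)); print(q)
c=np.array([px2w(t,*p,.02) for p in cv2.boxPoints(q)]);print(c,c.mean(0))
E
```

```text
[[ 0.6063 -0.2443  0.084 ]
 [ 0.612  -0.3531  0.084 ]
 [ 0.4836 -0.3592  0.084 ]
 [ 0.4771 -0.2487  0.084 ]] [ 0.54474054 -0.30134815  0.084     ]
2.3275005214669493
3.1907394963758375 0.1289435214768143 0.10983220776681013
[342 206  13  44 495] [347.88686869 227.5979798 ] [ 0.54643465 -0.32301788  0.105     ]
[276 209  15  45 547] [283.04021938 230.82998172] [ 0.54425631 -0.27922354  0.105     ]
[ 0.57355084 -0.11402169  0.022     ] [ 0.41404788 -0.12466931  0.022     ] 3.8191137484050697
((288.3288269042969, 248.2606964111328), (82.90074920654297, 77.72334289550781), 86.42366790771484)
[[ 0.54634816  0.09355486  0.02      ]
 [ 0.56354727 -0.10225237  0.02      ]
 [ 0.35271896 -0.11946313  0.02      ]
 [ 0.33644011  0.06990366  0.02      ]] [ 0.44976363 -0.01456424  0.02      ]
```

```bash
python3 - <<'E'
from h import *
o=[180,0,2.8]
r.reach([.545,-.3013,.31],o)
f0=r.sense()['contact_force']
r.servo_line([.545,-.3013,.27],speed=.06)
print(r.sense()['contact_force']-f0, r.sense()['tcp_pos'])
r.grab(25); r.wait(.3)
s=r.sense(); print(s['clock'],s['opening'],s['gripper_force'],s['contact_force']-f0)
snap('wrist','w2')
E
```

```text
[-0.81180245 -0.31651772 -0.01641641] [ 0.54507195 -0.30130905  0.27024201]
4.45 0.03052174406313862 25.020054280757904 [-1.47129361  0.15959529  2.88906234]
```

View pics/w2.png

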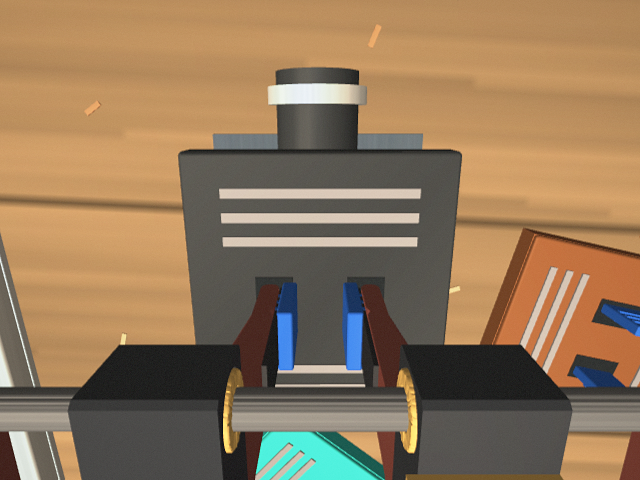

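Both tabs are squeezed between the fingers, at (287,325) and (352,325), with an opening of 30.5 mm, so they are fully in. Next I'll lift.

```bash
python3 - <<'E'
from h import *
r.servo_line([.545,-.3013,.285],speed=.03)
s=r.sense(); print(s['opening'],s['contact_force'])
r.servo_line([.545,-.3013,.37],speed=.08)
s=r.sense(); print(s['clock'],s['opening'],s['contact_force'],s['torque'])
snap('scene','s2')
E
```

```text
0.03069911382938129 [-0.32025795 -0.85359886 -1.16503232]
6.3667 0.030223475765534996 [-0.81897197  0.55764509 -1.3705264 ] [ 0.01776214 -0.02916878 -0.02620666]
```

View pics/s2.png

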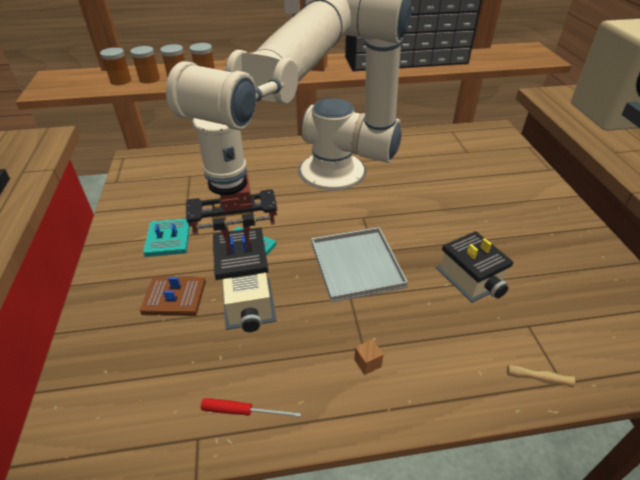

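The cover is off at (240,252), hanging level from the fingers, and the bare housing shows at (248,297). I'll carry it over to the tray.

```bash
python3 - <<'E'
from h import *
x,y,o=.452,-.014,[180,0,3.9]
r.servo_line([x,y,.36],o,speed=.12); r.wait(.3)
print(r.sense()['opening'])
r.servo_line([x,y,.235],speed=.08); r.wait(.3)
f0=r.sense()['contact_force']; print('f0',f0)
z=.216
while z>.203:
    r.servo_line([x,y,z],speed=.02); f=r.sense()['contact_force']-f0
    if f[2]>2.5: break
    z-=.0015
s=r.sense(); print(z,f,s['opening'],s['clock'],s['tcp_pos'])
snap('scene','s3'); snap('wrist','w3')
E
```

```text
0.031099007077099842
f0 [ 0.79403594 -0.125735   -0.8920524 ]
0.2085 [-3.53675209  0.42299559  4.90160024] 0.0305690362100789 13.7417 [ 0.45212562 -0.01399681  0.20933461]
```

View pics/s3.png

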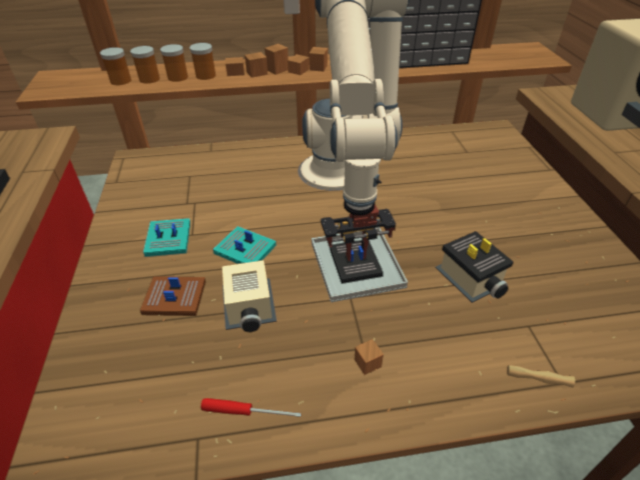

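The cover is sitting inside the tray at (357,262), and contact came at the expected height. I'll release and retreat.

```bash
python3 - <<'E'
from h import *
r.let_go(); r.wait(.3); print(r.sense()['opening'])
r.servo_line([.452,-.014,.36],speed=.1)
r.wait(.3); snap('wrist','w4'); print(r.sense()['clock'])
E
```

```text
0.08801138162259818
17.15
```

View pics/w4.png

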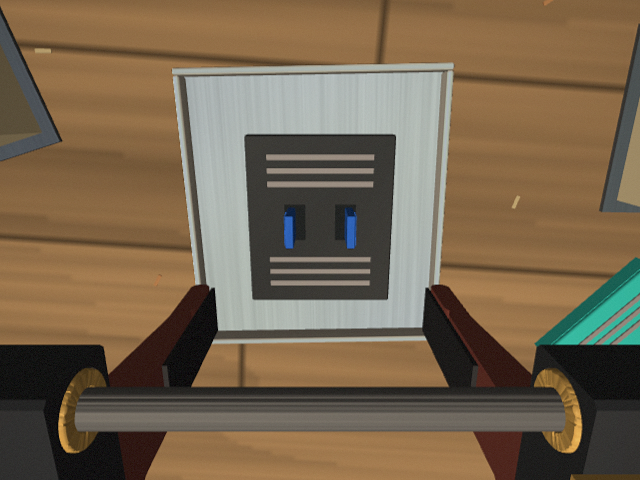

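The cover lies flat and tabs up in the tray, from (247,135) to (395,298), clear of all four walls, and the gripper is free.

```bash
python3 -c "
from h import *
print(r.hand_in())"
```

```text
the job is handed in; nothing more can be done
None
```

The blue-tab cover is off the lathe filter and lying flat in the tray, tabs up and released; the yellow-tab cover was not touched, and I handed the job in at about 17 s.

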